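Fetch the vessel carrier from behind the bottle and clamp it on the shaker

TASK

The carrier of sample vessels is stored under the instrument shelf, with a bottle or jar standing in front of it. Move that one aside on the bench before you move the carrier, draw the carrier out, stand it gently (not dropped) on the shaker platform between the two rods and slide the clamp rod up until it holds the carrier snugly against the fixed rod. Put the bottle or jar back where it stood, keep carrier, bottle and jar upright throughout and leave the other things as they are.

Things in the scene. Friction and masses are not known exactly. Their poses are not given: they have to be found in the camera images.
- carrier_mid (a point): Vessel carrier: open stainless frame, 160 mm long (its x), 84 wide (y), 126 high (z up), 0.7 kg, with 2 rows of 4 white capped vessels (tops 79 mm above its underside) below a bar handle. The point is its centre, 63 mm above the underside. It starts lengthways under the shelf, its -x end about 50 mm out in front of the shelf edge, too tall to lift there; slides along its length with about 4 N.
- carrier_handle (a point): Middle of the carrier's bar handle, 118 mm above its underside: one straight grey bar over the carrier's middle along its full length (160 mm along its x), 14 mm thick across, 16 mm high, on a post at each end; it can be pinched at any point along it, with 20 mm free below it above the vessels.
- bottle_mid (a point): Round amber reagent bottle with black screw cap: 84 mm diameter, 150 mm high, about 0.45 kg; cap 54 mm diameter, from 118 to 150 mm above the underside. The point is on its axis, 75 mm above the underside. Stands on the bench in front of one of the two shelf bays, which one varies.
- jar_mid (a point): Round white plastic jar with white screw lid: 84 mm diameter, 130 mm high, about 0.4 kg; lid 62 mm diameter, from 100 to 130 mm above the underside. The point is on its axis, 65 mm above the underside. Stands in front of the other bay. Of bottle and jar, the one that blocks is the one close in front of the carrier's -x end.
- case_mid (a point): Closed grey plastic spares case, 171 mm long, 92 wide, 106 high, lengthways in the other shelf bay; bystander. The point is 52 mm above its underside, in the middle.
- shelf_front (a point): Fixed instrument shelf: white board 360 mm wide (its y), 235 deep (its +x, away from the robot), underside 140 and top 152 mm above the bench, on posts 12 mm wide at both ends and the middle: two bays centred 85 mm either side of the middle. The point is on the bench under the middle of the board's front edge. Things stand on the board from 85 mm behind that edge.
- shaker_platform (a point): Fixed orbital shaker, 260 (x) by 240 mm (y). The point is the middle of its platform's top, 100 mm above the bench. Two rubber rods 18 mm thick run along its x, middle lines 40 mm above the platform, 206 mm long between end blocks 55 mm high: the fixed rod at y = -94 mm (inner face -85), the clamp rod on the +y side. The carrier stands between them, lengthways along them.
- clamp_bar_mid (a point): Middle of the movable clamp rod, on its middle line, 40 mm above the platform (rod 18 mm thick, along the platform's x).
- clamp_bar (a joint): Travel of the clamp rod in m from its widest place (0: middle line at platform y = +84 mm) towards the fixed rod (platform -y), up to 0.125; starts between 0 and 0.025. Slides when pushed with about 4 N and stays where it is left. With the carrier held between the rods it reads 0.076.
- beaker_mid (a point): Glass beaker, 72 mm diameter, 95 mm high, on the bench near the robot, to the left; bystander. The point is half-way up.
- wash_bottle_mid (a point): White wash bottle with bent spout, 72 mm diameter, 165 mm high, on the bench near the robot; bystander. The point is 70 mm above its underside.
- mortar: White porcelain mortar, 104 mm across, 60 mm high, on the bench to the left; bystander. Origin at its underside.
- hotplate_front (a point): Fixed hot-plate stirrer, 200 (its x) by 165 mm, 90 mm high with a 280 mm rod at its far corner, on the bench at the far left; bystander. The point is on the bench under the middle of its front (-x) side. The bench between it, mortar, beaker and shelf is free.
Not all that is in view belongs to the job. What is shaped like the part that bears bottle_mid but purple is not meant.

How it is judged:
By the outcome, as a careful person would: the job done as asked, in the order asked, and still so for the second after the job is handed in, with the robot touching nothing.
It also fails if it takes over 72 s, if anything falls off the work surface, if the arm or the gripper's body presses on something with over 40 N, if the wrist force passes 120 N, or if a joint passes its speed limit or range.

ROBOT

A 6-joint arm with a two-finger parallel gripper is mounted at the origin on the work surface. World frame = base frame: x ahead of the robot, y to its left, z up, the work surface at z = 0. Lengths are in m, angles in rad, forces in N, time in s.
With the tool pointing down it reaches from about 0.325 to 0.85 m from the base axis. Payload 4.4 kg.
Tool frame: the origin (TCP) lies at the very end of the fingers, on their centre line; the grasp point (between the pads) lies 19 mm behind it (grip_point_offset is the distance from the TCP to the grasp point, in m); z points along the fingers, y is the line along which they close (so a half turn about z gives the same grasp; the last joint's range is limited). The gripper opens to 94 mm and grips with 3 to 60 N. Pads are 16 mm wide; open, the fingers measure 119 mm over their backs; the gripper's body (75 mm by 177 mm) begins 78 mm behind the grasp point.
Start: joints at [1.046, 0.207, 1.542, -0, 1.393, -0.15], TCP at [0.211, 0.535, 0.205] pointing down, gripper open.
Joint ranges: [-2.73, 2.73], [-0.86, 2.22], [0.23, 2.46], [-1.11, 4.25], [0.08, 2.63], [-2.82, 2.82]. Speed limits (rad/s): [2.79, 2.79, 3.14, 3.14, 3.14, 3.14].

INTERFACE

Orientations are given as [roll, pitch, yaw] about the fixed x, y, z axes, in that order (R = Rz(yaw) Ry(pitch) Rx(roll)).
In Python, from plant import get_obs, camera, finish_job, grip_point_offset gives the robot as it stands.
- The arm moves only by the tool carry_out, never from a script. Its arguments are lists of equal length, an entry for each row: "linear": the shift along the tool's x, y, z in units of 250 mm (1.0 is 250 mm), a list of three; "angular": the turn, a rotation vector about the tool's x, y, z in units of 0.5 rad (1.0 is 0.5 rad), a list of three; "fingers": the opening, from 0 (shut) to 1 (fully open). A call has 1 to 5 rows; each row is the pose to reach, as a shift and turn from the pose commanded when the call began, along the tool's axes at that moment; what a row does not reach only later rows make up. A row lasts 1/8 s, in which the tool goes at most 62.5 mm and 10.7 degrees, less where a joint would pass 70% of its speed; a pose out of reach is approached as far as the arm can. A call with a number of a shift or a turn outside -1 to 1 is refused whole. A call with a gripper value outside its range is refused whole. The fingers move at their own pace and stop on an object; "grip_force" is the grip in N (left out, the last holds). Time passes only in rows, so rows that repeat a pose let the fingers close. It gives the time, the measured TCP pose, the force, the opening and the grip force at its end, in the units of the state.
- get_obs(): the state, without advancing time (a new reading comes with each control period).
- camera(name): name is "scene" or "top"; returns a dict with "img" (384x512x3 uint8, blue, green, red), "range_z" (384x512 float32, m along the optical axis (not along the pixel's ray), 0 where there is no reading), "fx", "fy", "cx", "cy" (pixels), "rvec" (rotation vector, rad) and "tvec" (3), from world to camera coordinates, as OpenCV has them. Camera axes: x right, y down, z forward; pixel columns grow to the right and rows downward; lengths in m; the calibration is good to about 2 mm. A picture is of the moment at which its call begins.
- finish_job(): hands the job in; it is judged then, once.
The state is a dict: "clock": time; "joint_pos": joint angles; "qvel": joint speeds; "tau": joint torques, N m; "ee_pos": TCP position; "tcp_rot": TCP orientation; "wrist_force": force on the tool from outside, world axes, zero at the start; "moment": the same for the moment, N m; "grip_width": opening from 0.0 (shut) to 1.0 (fully open); "grip_force": force on a finger pad.
Only numpy, scipy, OpenCV 4.12 (cv2) and the standard library are available. Lean on these libraries where they do the work, as an engineer would, in place of code of your own. Each camera call takes 0.05 s, during which the arm holds its last target. There are 200 camera calls.

## Working session

There is one attempt and no reset: what is moved stays moved. The work goes in short steps, Python scripts to look and compute and a tool call to move; the robot and the scene stay as the last step left them, time stands still between calls to the robot, and variables do not carry over. Pictures are saved under pics/ and viewed, at most 13 in all, crops included, and the job is handed in when it is done.

Besides the shell and the picture viewer there is one more tool, called after "Call:" as name(argument=value, ...) on one line, values as JSON. carry_out: Moves the arm, as the interface text tells. Shifts and turns lie within -1 to 1; 1 stands for 250 mm of shift or 0.5 rad of turn. Its arguments: {"type":"object","properties":{"linear":{"type":"array"},"angular":{"type":"array"},"fingers":{"type":"array"},"grip_force":{"type":"number"}},"required":["linear","angular","fingers"]}

```bash
mkdir -p pics; ls
python3 - <<'E'
from plant import *
import cv2,pickle
o=get_obs();print(o, grip_point_offset)
for n in("scene","top"):
    c=camera(n);pickle.dump(c,open(f"pics/{n}0.pkl","wb"));cv2.imwrite(f"pics/{n}0.png",c["img"]);print(n,c["fx"],c["rvec"],c["tvec"])
E
```

```text
pics
{'clock': 0.0, 'joint_pos': array([ 1.04549122e+00,  2.07410875e-01,  1.54294953e+00,  3.68985615e-06,
        1.39343349e+00, -1.50504950e-01]), 'qvel': array([ 5.35198314e-04,  1.42237924e-03, -9.70795949e-04,  9.37551739e-04,
       -9.18108721e-04, -5.70587663e-05]), 'tau': array([ 1.83983627e-05, -3.70883596e+01, -2.81417710e+01,  6.99002249e-02,
        3.61128047e-02, -1.66769464e-04]), 'ee_pos': array([0.2101123 , 0.53439003, 0.20429805]), 'tcp_rot': array([-3.13941683e+00, -3.33638876e-04,  2.76679148e+00]), 'wrist_force': array([ 0.02969657,  0.31208817, -0.5243408 ]), 'moment': array([0.03546753, 0.06415353, 0.0151463 ]), 'grip_force': 0.0, 'grip_width': 1.003171601966893} 0.0188
scene 432.6106158501847 [ 0.97714347  2.66386209 -0.78366528] [ 0.34708837 -0.27748434  1.74160006]
top 392.00020379054195 [ 2.13834956 -2.12029165  0.19326155] [0.04557041 0.55842045 1.15322061]
```

View pics/scene0.png

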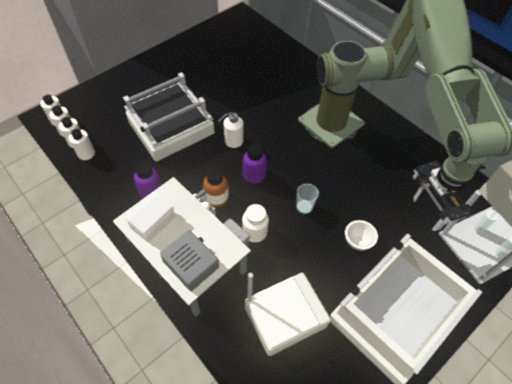

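View pics/top0.png

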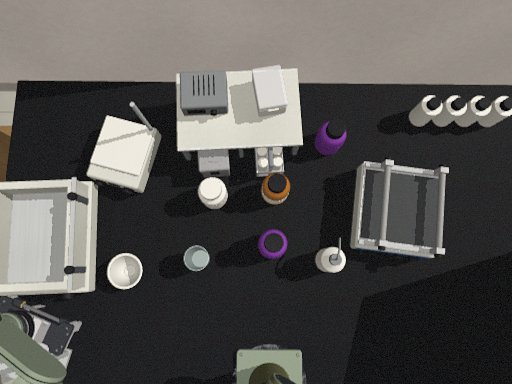

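The scene shows the amber bottle at (215,187) in front of the carrier's bay and the jar at (256,222) before the other bay. In the top view the bottle is at (276,188), the carrier end at (269,160), the case at (214,160) and the shaker at (400,210), with its clamp rod at about x=385.

```bash
cat > h.py <<'E'
import numpy as np,cv2,pickle
from plant import *
def snap(n,tag):
    c=camera(n);pickle.dump(c,open(f"pics/{n}{tag}.pkl","wb"));return c
def load(n,tag): return pickle.load(open(f"pics/{n}{tag}.pkl","rb"))
def cloud(c):
    R=cv2.Rodrigues(np.array(c["rvec"]))[0];t=np.array(c["tvec"]).reshape(3)
    z=c["range_z"].astype(float);v,u=np.mgrid[:384,:512]
    P=np.stack([(u-c["cx"])/c["fx"]*z,(v-c["cy"])/c["fy"]*z,z],-1)
    W=(P-t)@R; W[z==0]=np.nan; return W
def ray(c,u,v,h):
    R=cv2.Rodrigues(np.array(c["rvec"]))[0];t=np.array(c["tvec"]).reshape(3)
    o=-R.T@t; d=R.T@np.array([(u-c["cx"])/c["fx"],(v-c["cy"])/c["fy"],1]); return o+d*(h-o[2])/d[2]
def crop(c,x0,y0,x1,y1,k,name): cv2.imwrite(f"pics/{name}.png",cv2.resize(c["img"][y0:y1,x0:x1],None,fx=k,fy=k,interpolation=cv2.INTER_CUBIC))
E
python3 - <<'E'
from h import *
np.set_printoptions(precision=3,suppress=True)
c=load("top",0);W=cloud(c);s=load("scene",0);S=cloud(s)
a=c["img"][130:270,170:460];b=s["img"][80:260,110:290]
cv2.imwrite("pics/a.png",cv2.resize(a,(754,364),interpolation=cv2.INTER_CUBIC));cv2.imwrite("pics/b.png",cv2.resize(b,(600,600),interpolation=cv2.INTER_CUBIC))
for n,u,v in[("bottlecap",277,182),("jarlid",211,186),("carr",269,160),("case",214,158),("beaker",196,257),("purp",273,243),("purp2",335,129),("wash",330,260),("fixrod",441,210),("clamp",386,210),("platf",413,210),("mortar",124,270)]:
    print(n,W[v,u],np.nanmedian(W[v-2:v+3,u-2:u+3].reshape(-1,3),0))
m=(abs(W[...,2]-.152)<.006)&(c["img"].min(2)>170)
m[:,:170]=0;m[:,310:]=0
m[:60]=0; p=W[m][:,:2].astype(np.float32);print("shelf",cv2.minAreaRect(p))
def circ(Wc,z,ctr,tol=.006,r=.05):
    q=Wc[(abs(Wc[...,2]-z)<tol)&(np.hypot(Wc[...,0]-ctr[0],Wc[...,1]-ctr[1])<r)];return len(q),cv2.minEnclosingCircle(q[:,:2].astype(np.float32)),np.median(q[:,2])
for nm,Wc in(("top",W),("scene",S)):
    for z,(u,v) in((.15,(277,182)),(.13,(211,186))):
        print(nm,z,circ(Wc,z,W[v,u]))
E
```

```text
bottlecap [ 0.572 -0.016  0.152] [ 0.572 -0.016  0.149]
jarlid [0.563 0.172 0.13 ] [0.563 0.172 0.129]
carr [0.644 0.005 0.123] [0.649 0.004 0.123]
case [0.653 0.168 0.105] [0.653 0.168 0.105]
beaker [0.364 0.226 0.004] [0.364 0.226 0.004]
purp [ 0.401 -0.005  0.148] [ 0.401 -0.005  0.15 ]
purp2 [ 0.732 -0.185  0.147] [ 0.732 -0.185  0.148]
wash [ 0.356 -0.162  0.142] [ 0.356 -0.162  0.139]
fixrod [ 0.497 -0.476  0.146] [ 0.497 -0.476  0.147]
clamp [ 0.496 -0.321  0.147] [ 0.497 -0.321  0.147]
platf [ 0.503 -0.417  0.099] [ 0.503 -0.417  0.099]
mortar [0.322 0.444 0.009] [0.322 0.444 0.011]
shelf ((0.7898191809654236, 0.0968935638666153), (0.23652002215385437, 0.36025339365005493), 3.4778242111206055)
top 0.15 (276, ((0.570415735244751, -0.016287583857774734), 0.02719024010002613), np.float64(0.14900260778567018))
top 0.13 (356, ((0.556065559387207, 0.17409440875053406), 0.031015269458293915), np.float64(0.12942569340175392))
scene 0.15 (176, ((0.5743425488471985, -0.012720592319965363), 0.02976110763847828), np.float64(0.1486520163843843))
scene 0.13 (261, ((0.5588977932929993, 0.17612551152706146), 0.0323406346142292), np.float64(0.128880234609076))
```

View pics/a.png

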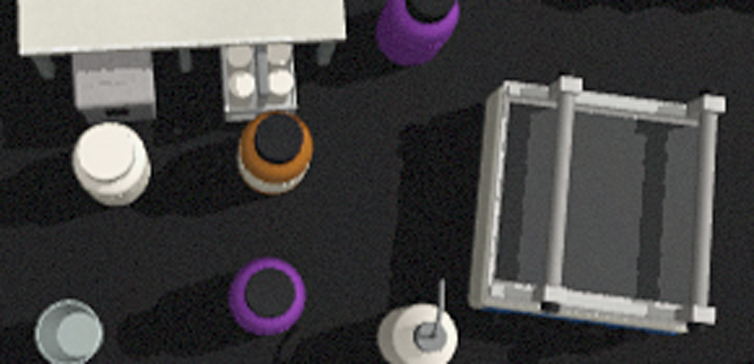

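View pics/b.png

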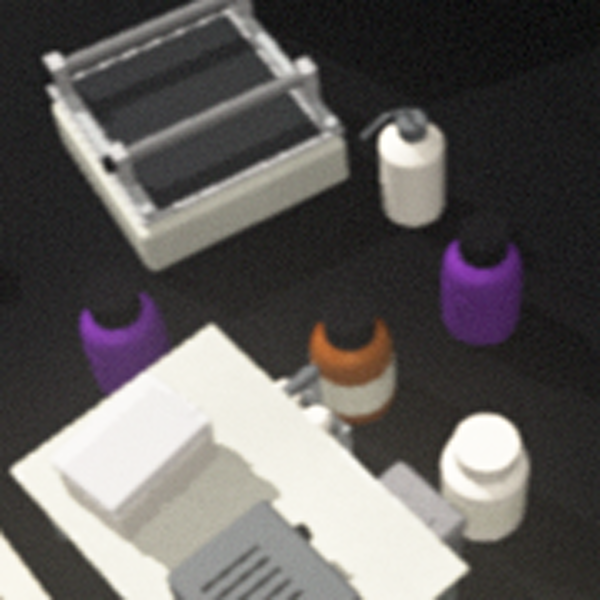

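The crops show the bottle directly in front of the carrier's bay, the bar handle running down the carrier's middle (a.png, column 262), the clamp rod at (558,190) and the fixed rod at (707,210). Next I fit the axes of the handle and the rods.

Run:
```python
from h import *
np.set_printoptions(precision=4,suppress=True)
W=cloud(load("top",0));S=cloud(load("scene",0))
def line(q):
    m=np.median(q,0);_,_,v=np.linalg.svd(q[:,:2]-q[:,:2].mean(0),full_matrices=False);d=v[0]*np.sign(v[0][0]);return len(q),q.mean(0),np.arctan2(d[1],d[0]),q.min(0),q.max(0)
def box(W,x0,x1,y0,y1,z0,z1): return W[(W[...,0]>x0)&(W[...,0]<x1)&(W[...,1]>y0)&(W[...,1]<y1)&(W[...,2]>z0)&(W[...,2]<z1)]
for n,C in(("top",W),("scene",S)):
    print(n);
    print("clamp",*line(box(C,.42,.57,-.37,-.28,.138,.16)))
    print("fixed",*line(box(C,.42,.57,-.53,-.44,.138,.16)))
    print("handle",*line(box(C,.61,.67,-.03,.05,.112,.132)))
    print("carr all",*line(box(C,.60,.67,-.06,.07,.06,.135)))
    q=box(C,.30,.70,-.6,-.2,.09,.135);print("shaker",cv2.minAreaRect(q[:,:2].astype(np.float32)),np.percentile(q[:,2],[5,50,95]))
    print("left rail",line(box(C,.44,.56,-.31,-.27,.05,.137)))
    for h in np.arange(.0,.16,.02): print(h.round(2),len(box(C,.44,.56,-.36,-.27,h,h+.02)),end=' ')
q=box(W,.6,.95,-.1,.3,.155,.5);print("\nshelf things max z",q[:,2].max(),q[:,0].min())
```

```text
top
clamp 352 [ 0.494  -0.3162  0.1461] -0.1290892307289726 [ 0.42   -0.3346  0.1385] [ 0.5699 -0.2996  0.1535]
fixed 362 [ 0.4938 -0.4733  0.1456] -0.12898498297976688 [ 0.4214 -0.4911  0.138 ] [ 0.5699 -0.4582  0.1537]
handle 78 [0.6457 0.0009 0.1237] 0.09983447018441112 [ 0.6244 -0.0063  0.1127] [0.6698 0.0085 0.1298]
carr all 287 [0.6435 0.0002 0.0917] 1.374480160641729 [ 0.6004 -0.0435  0.0601] [0.67   0.037  0.1298]
shaker ((0.5168420076370239, -0.3495148718357086), (0.2976132929325104, 0.36490747332572937), 89.86441040039062) [0.095  0.0992 0.1088]
left rail (577, array([ 0.4999, -0.2896,  0.0988]), np.float64(0.009376070690009314), array([ 0.4403, -0.31  ,  0.0648]), array([ 0.5592, -0.2701,  0.1366]))
0.0 1 0.02 0 0.04 0 0.06 7 0.08 650 0.1 340 0.12 12 0.14 270 scene
clamp 183 [ 0.4949 -0.313   0.145 ] -0.1340646851449285 [ 0.4204 -0.3337  0.1381] [ 0.5699 -0.2958  0.1539]
fixed 163 [ 0.4966 -0.4708  0.1451] -0.12158987842636618 [ 0.4215 -0.4875  0.138 ] [ 0.5689 -0.451   0.1531]
handle 58 [0.6491 0.0041 0.1226] 0.0699330108616435 [ 0.627  -0.0045  0.1137] [0.6681 0.01   0.1315]
carr all 268 [0.6268 0.0016 0.0959] 0.4669361358109523 [ 0.6002 -0.0426  0.0602] [0.6681 0.04   0.1334]
shaker ((0.49499160051345825, -0.3617269992828369), (0.2846035957336426, 0.30282220244407654), 82.51067352294922) [0.0934 0.0987 0.1111]
left rail (307, array([ 0.5047, -0.288 ,  0.0952]), np.float64(0.056361489312181184), array([ 0.44  , -0.3098,  0.0504]), array([ 0.5593, -0.2701,  0.1358]))
0.0 1 0.02 3 0.04 1 0.06 39 0.08 338 0.1 133 0.12 37 0.14 128 
shelf things max z 0.22744376361059612 0.6649380303864011
```

Call:
carry_out(linear=[[0,0,-0.24],[0,0,-0.24]], angular=[[0,0,0],[0,0,-0.3]], fingers=[1,1], grip_force=20)

```text
clock: 0.35
ee_pos: [0.2119, 0.5376, 0.2706]
tcp_rot: [3.133, 0.003, 2.921]
wrist_force: [-1.4, -0.1, 0.9]
grip_width: 0.997
grip_force: 0.0
```

Call:
carry_out(linear=[[-0.18,-0.18,0],[-0.36,-0.36,0],[-0.54,-0.54,0],[-0.72,-0.72,0],[-0.9,-0.9,0]], angular=[[0,0,-0.1],[0,0,-0.2],[0,0,-0.3],[0,0,-0.44],[0,0,-0.44]], fingers=[1,1,1,1,1])

```text
clock: 0.98
ee_pos: [0.3771, 0.2686, 0.2651]
tcp_rot: [-3.142, -0.0, 3.138]
wrist_force: [1.3, 1.0, 0.0]
grip_width: 0.999
grip_force: 0.0
```

```bash
cat > go.py <<'E'
import sys;from h import *
from scipy.spatial.transform import Rotation as Ro
np.set_printoptions(precision=3,suppress=True)
# go.py x y z yaw : shift/turn in move units from measured pose
o=get_obs();R=Ro.from_euler("xyz",o["tcp_rot"]);a=[float(v) for v in sys.argv[1:]]
T=Ro.from_euler("xyz",[np.pi,0,a[3]])
print(o["clock"],o["ee_pos"],o["tcp_rot"],"lin",R.inv().apply(np.array(a[:3])-o["ee_pos"])/.25,"ang",(R.inv()*T).as_rotvec()/.5)
E
python3 go.py .572 -.014 .25 3.1416
```

```text
0.975 [0.377 0.269 0.265] [-3.142 -0.     3.138] lin [-0.784 -1.127  0.06 ] ang [-0.    -0.    -0.008]
```

Call:
carry_out(linear=[[-0.16,-0.2,0],[-0.3,-0.38,0],[-0.45,-0.58,0],[-0.6,-0.78,0],[-0.75,-0.98,0]], angular=[[0,0,0],[0,0,0],[0,0,0],[0,0,0],[0,0,0]], fingers=[1,1,1,1,1])

```text
clock: 1.6
ee_pos: [0.5637, 0.0228, 0.265]
tcp_rot: [3.141, -0.0, 3.137]
wrist_force: [0.6, 0.8, 0.5]
grip_width: 1.004
grip_force: 0.0
```

Call:
carry_out(linear=[[0,0,0],[0,0,0]], angular=[[0,0,0],[0,0,0]], fingers=[1,1])

```text
clock: 1.85
ee_pos: [0.5623, 0.0247, 0.2646]
tcp_rot: [3.141, -0.002, 3.136]
wrist_force: [-0.4, 0.3, 0.4]
grip_width: 0.997
grip_force: 0.0
```

```bash
python3 go.py .572 -.014 .121 3.1416
```

```text
1.85 [0.562 0.025 0.265] [ 3.141 -0.002  3.136] lin [-0.041 -0.155  0.574] ang [ 0.002 -0.004 -0.011]
```

Call:
carry_out(linear=[[-0.04,-0.155,0],[-0.04,-0.155,0.2],[-0.04,-0.155,0.4],[-0.04,-0.155,0.57],[-0.04,-0.155,0.575]], angular=[[0,0,0],[0,0,0],[0,0,0],[0,0,0],[0,0,0]], fingers=[1,1,1,1,1])

```text
clock: 2.48
ee_pos: [0.5686, -0.0119, 0.118]
tcp_rot: [3.14, -0.009, 3.139]
wrist_force: [0.5, 0.3, 0.9]
grip_width: 1.0
grip_force: 0.0
```

Call:
carry_out(linear=[[0,0,0],[0,0,0],[0,0,0],[0,0,0],[0,0,0]], angular=[[0,0,0],[0,0,0],[0,0,0],[0,0,0],[0,0,0]], fingers=[0.7,0.6,0.5,0.45,0.45], grip_force=25)

```text
clock: 3.1
ee_pos: [0.5734, -0.0148, 0.1225]
tcp_rot: [-3.141, 0.002, 3.137]
wrist_force: [-0.3, -1.0, 2.1]
grip_width: 0.568
grip_force: 25.0
```

```bash
python3 go.py .48 .32 .30 3.1416
```

```text
3.1 [ 0.573 -0.015  0.123] [-3.141  0.002  3.137] lin [ 0.379  1.337 -0.712] ang [-0.002  0.003 -0.01 ]
```

Call:
carry_out(linear=[[0,0,-0.1],[0,0,-0.25],[0,0,-0.42],[0,0,-0.56],[0,0,-0.65]], angular=[[0,0,0],[0,0,0],[0,0,0],[0,0,0],[0,0,0]], fingers=[0.45,0.45,0.45,0.45,0.45])

```text
clock: 3.72
ee_pos: [0.5727, -0.0142, 0.285]
tcp_rot: [3.141, 0.0, 3.137]
wrist_force: [0.2, 0.4, -4.6]
grip_width: 0.575
grip_force: 25.0
```

Call:
carry_out(linear=[[0.03,0.1,0],[0.08,0.27,0],[0.14,0.47,0],[0.19,0.67,0],[0.25,0.87,0]], angular=[[0,0,0],[0,0,0],[0,0,0],[0,0,0],[0,0,0]], fingers=[0.45,0.45,0.45,0.45,0.45])

```text
clock: 4.35
ee_pos: [0.5099, 0.2048, 0.2826]
tcp_rot: [-3.141, -0.003, 3.136]
wrist_force: [1.3, 0.1, -4.0]
grip_width: 0.57
grip_force: 25.0
```

Call:
carry_out(linear=[[0.05,0.2,0],[0.1,0.37,0],[0.12,0.46,0],[0.12,0.46,0]], angular=[[0,0,0],[0,0,0],[0,0,0],[0,0,0]], fingers=[0.45,0.45,0.45,0.45])

```text
clock: 4.85
ee_pos: [0.4803, 0.3198, 0.2825]
tcp_rot: [-3.14, -0.003, 3.14]
wrist_force: [0.0, -0.7, -4.1]
grip_width: 0.569
grip_force: 25.0
```

```bash
python3 go.py .48 .32 .123 3.1416; python3 -c "
from h import *
c=snap('top',1);crop(c,40,80,320,300,2.7,'t1')"
```

```text
4.85 [0.48  0.32  0.282] [-3.14  -0.003  3.14 ] lin [-0.001  0.002  0.638] ang [-0.002 -0.006 -0.003]
```

View pics/t1.png

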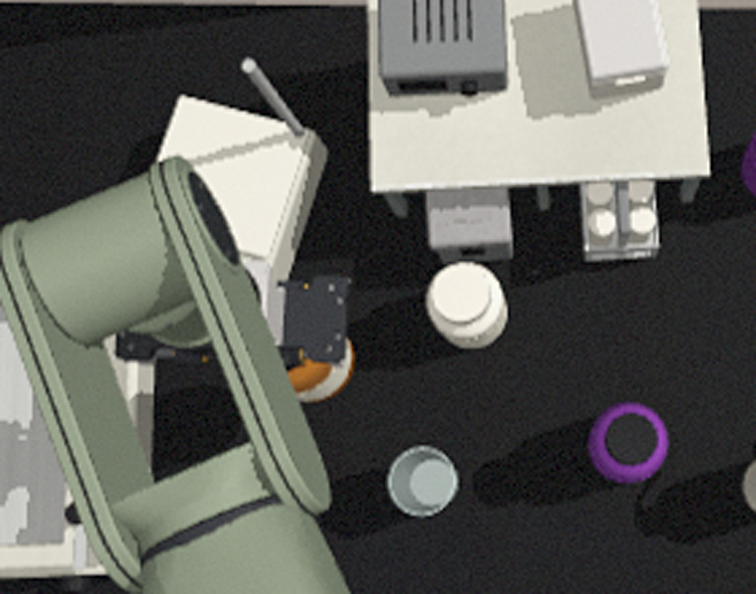

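The bottle is held level at crop (325,375) with free bench below it. The carrier at (620,220) is no longer blocked. I set the bottle down here.

Call:
carry_out(linear=[[0,0,0.15],[0,0,0.35],[0,0,0.52],[0,0,0.6],[0,0,0.62]], angular=[[0,0,0],[0,0,0],[0,0,0],[0,0,0],[0,0,0]], fingers=[0.45,0.45,0.45,0.45,0.45])

```text
clock: 5.52
ee_pos: [0.4806, 0.3165, 0.1267]
tcp_rot: [-3.139, -0.005, 3.135]
wrist_force: [-0.0, 0.2, -3.6]
grip_width: 0.572
grip_force: 25.0
```

Call:
carry_out(linear=[[0,0,0.01],[0,0,0.018],[0,0,0.018]], angular=[[0,0,0],[0,0,0],[0,0,0]], fingers=[0.45,0.45,0.45])

```text
clock: 5.9
ee_pos: [0.4825, 0.3189, 0.1257]
tcp_rot: [3.141, 0.002, 3.137]
wrist_force: [-0.0, 0.5, -4.4]
grip_width: 0.572
grip_force: 25.0
```

Call:
carry_out(linear=[[0,0,0.006],[0,0,0.012],[0,0,0.012]], angular=[[0,0,0],[0,0,0],[0,0,0]], fingers=[0.45,0.45,0.45])

```text
clock: 6.28
ee_pos: [0.4823, 0.3189, 0.1225]
tcp_rot: [3.141, 0.001, 3.137]
wrist_force: [0.1, -0.3, -0.3]
grip_width: 0.57
grip_force: 25.0
```

Call:
carry_out(linear=[[0,0,0],[0,0,0],[0,0,-0.2],[0,0,-0.4],[0,0,-0.6]], angular=[[0,0,0],[0,0,0],[0,0,0],[0,0,0],[0,0,0]], fingers=[0.8,0.95,0.95,0.95,0.95])

```text
clock: 6.9
ee_pos: [0.4819, 0.3187, 0.2734]
tcp_rot: [3.141, 0.0, 3.137]
wrist_force: [1.0, 0.2, 0.0]
grip_width: 0.948
grip_force: 0.0
```

Call:
carry_out(linear=[[-0.1,-0.2,0],[-0.21,-0.4,0],[-0.32,-0.6,0],[-0.44,-0.8,0],[-0.54,-1,0]], angular=[[0,0,0],[0,0,0],[0,0,0],[0,0,-0.07],[0,0,-0.15]], fingers=[0.6,0.5,0.4,0.4,0.4])

```text
clock: 7.52
ee_pos: [0.6168, 0.0664, 0.272]
tcp_rot: [3.141, 0.001, -3.07]
wrist_force: [1.3, 1.0, -0.7]
grip_width: 0.454
grip_force: 0.0
```

Call:
carry_out(linear=[[-0.1,-0.1,0],[-0.12,-0.25,0],[-0.12,-0.25,0]], angular=[[0,0,0],[0,0,0],[0,0,0]], fingers=[0.4,0.4,0.4])

```text
clock: 7.9
ee_pos: [0.6506, 0.0052, 0.2713]
tcp_rot: [-3.141, -0.0, -3.075]
wrist_force: [0.5, 0.4, 0.4]
grip_width: 0.402
grip_force: 0.0
```

```bash
python3 go.py .648 .0025 .100 3.2116
```

```text
7.9 [0.651 0.005 0.271] [-3.141 -0.    -3.075] lin [ 0.011 -0.01   0.685] ang [-0.001 -0.    -0.007]
```

Call:
carry_out(linear=[[0.01,-0.01,0.2],[0.01,-0.01,0.4],[0.01,-0.01,0.58],[0.01,-0.01,0.68],[0.01,-0.01,0.68]], angular=[[0,0,0],[0,0,0],[0,0,0],[0,0,0],[0,0,0]], fingers=[0.4,0.4,0.4,0.4,0.4])

```text
clock: 8.52
ee_pos: [0.6452, 0.0067, 0.0989]
tcp_rot: [3.14, -0.006, -3.07]
wrist_force: [-0.7, 0.5, 0.7]
grip_width: 0.398
grip_force: 0.0
```

Call:
carry_out(linear=[[0,0,0],[0,0,0],[0,0,0],[0,0,0]], angular=[[0,0,0],[0,0,0],[0,0,0],[0,0,0]], fingers=[0.3,0.2,0.08,0.08], grip_force=20)

```text
clock: 9.02
ee_pos: [0.6492, 0.0039, 0.1038]
tcp_rot: [-3.14, 0.004, -3.072]
wrist_force: [0.7, -3.8, 5.2]
grip_width: 0.149
grip_force: 20.0
```

Call:
carry_out(linear=[[0.05,0,0],[0.15,0,0],[0.25,0,0],[0.35,0,0],[0.45,0,0]], angular=[[0,0,0],[0,0,0],[0,0,0],[0,0,0],[0,0,0]], fingers=[0.08,0.08,0.08,0.08,0.08])

```text
clock: 9.65
ee_pos: [0.5387, -0.0021, 0.1037]
tcp_rot: [3.141, 0.01, -3.071]
wrist_force: [2.5, 1.0, 6.0]
grip_width: 0.15
grip_force: 20.0
```

Call:
carry_out(linear=[[0.06,0,0],[0.1,0,0],[0.1,0,0],[0.1,0,0]], angular=[[0,0,0],[0,0,0],[0,0,0],[0,0,0]], fingers=[0.08,0.08,0.3,0.4])

```text
clock: 10.15
ee_pos: [0.5085, -0.0042, 0.1003]
tcp_rot: [3.141, -0.005, -3.071]
wrist_force: [-0.3, 0.5, 0.5]
grip_width: 0.322
grip_force: 0.0
```

Call:
carry_out(linear=[[0,0,-0.15],[0,0,-0.35],[0,0,-0.35]], angular=[[0,0,0],[0,0,0],[0,0,0]], fingers=[0.4,0.4,0.4])

```text
clock: 10.52
ee_pos: [0.5132, -0.005, 0.1929]
tcp_rot: [-3.14, 0.006, -3.071]
wrist_force: [-0.9, -0.5, 0.5]
grip_width: 0.399
grip_force: 0.0
```

```bash
python3 -c "
from h import *
c=snap('top',2);s=snap('scene',2)
cv2.imwrite('pics/t2.png',np.hstack([cv2.resize(c['img'][80:240,190:350],(400,400)),cv2.resize(s['img'][110:270,130:290],(400,400))]))"
```

```text
(no output)
```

View pics/t2.png

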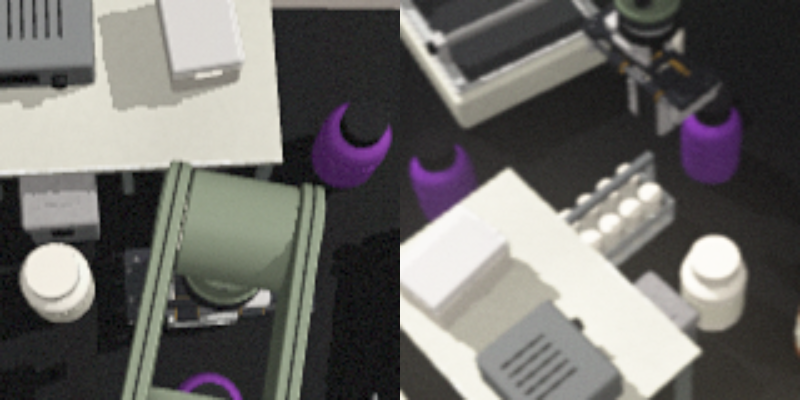

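The carrier stands upright and nearly clear of the shelf. Its handle runs from (565,215) to (652,158) in the right half. I locate the handle from the scene cloud.

```bash
python3 - <<'E'
from h import *
np.set_printoptions(precision=4,suppress=True)
C=cloud(load("scene",2));q=C[(C[...,0]>.45)&(C[...,0]<.665)&(abs(C[...,1])<.05)&(C[...,2]>.108)&(C[...,2]<.134)]
for a,b in((.45,.5),(.5,.53),(.53,.56),(.56,.59),(.59,.62),(.62,.665)):
    m=q[(q[:,0]>a)&(q[:,0]<b)]; print(a,len(m),m.mean(0) if len(m) else '')
print(q.min(0),q.max(0)); l=q[(q[:,0]>.5)&(q[:,0]<.64)];print(np.polyfit(l[:,0],l[:,1],1))
q=C[(C[...,0]>.45)&(C[...,0]<.665)&(abs(C[...,1])<.05)&(C[...,2]>.03)&(C[...,2]<.1)];print(q.min(0),q.max(0))
E
python3 go.py .566 .002 .102 3.2
```

```text
0.45 0 
0.5 16 [ 0.5241 -0.0004  0.1228]
0.53 41 [0.5446 0.0017 0.1219]
0.56 44 [0.5753 0.0036 0.1229]
0.59 41 [0.6053 0.0061 0.122 ]
0.62 69 [0.6424 0.0084 0.1228]
[ 0.5177 -0.01    0.1089] [0.6643 0.0149 0.1331]
[ 0.0739 -0.0388]
[ 0.5111 -0.0401  0.0303] [0.6575 0.0495 0.0977]
10.625 [ 0.51  -0.004  0.189] [ 3.141 -0.002 -3.071] lin [-0.226  0.01   0.346] ang [ 0.001 -0.003  0.024]
```

Run:
```python
from h import *
np.set_printoptions(precision=4,suppress=True)
c=load("scene",2)
for x,y in((652,156),(657,158),(565,215)): print(ray(c,130+(x-400)*.4,110+y*.4,.126))
C=cloud(c);q=C[(C[...,0]>.45)&(C[...,0]<.72)&(abs(C[...,1])<.06)&(C[...,2]>.108)&(C[...,2]<.134)];print(q.max(0),np.histogram(q[:,0],bins=np.arange(.5,.72,.01)))
```

```text
[0.5186 0.0059 0.126 ]
[0.5156 0.0128 0.126 ]
[0.6638 0.0054 0.126 ]
[0.672  0.0153 0.1331] (array([ 0,  1, 15, 14, 14, 13, 14, 14, 16, 13, 13, 15, 15, 15, 17, 14, 15,
        2,  0,  0,  0]), array([0.5 , 0.51, 0.52, 0.53, 0.54, 0.55, 0.56, 0.57, 0.58, 0.59, 0.6 ,
       0.61, 0.62, 0.63, 0.64, 0.65, 0.66, 0.67, 0.68, 0.69, 0.7 , 0.71]))
```

The handle runs from x≈0.516 to 0.676, so the grip slipped about 25 mm. I re-pinch at the middle with more force and draw it the rest of the way.

Call:
carry_out(linear=[[-0.2,0.01,0],[-0.33,0.013,0],[-0.33,0.013,0.2],[-0.33,0.013,0.34],[-0.33,0.013,0.345]], angular=[[0,0,0],[0,0,0],[0,0,0],[0,0,0],[0,0,0]], fingers=[0.4,0.4,0.4,0.4,0.4])

```text
clock: 11.25
ee_pos: [0.5874, 0.0052, 0.0968]
tcp_rot: [3.139, -0.013, -3.071]
wrist_force: [-0.2, 0.1, -0.4]
grip_width: 0.399
grip_force: 0.0
```

Call:
carry_out(linear=[[0,0,0],[0,0,0],[0,0,0],[0,0,0],[0,0,0]], angular=[[0,0,0],[0,0,0],[0,0,0],[0,0,0],[0,0,0]], fingers=[0.3,0.2,0.05,0.05,0.05], grip_force=45)

```text
clock: 11.88
ee_pos: [0.5941, 0.0035, 0.1049]
tcp_rot: [-3.14, 0.003, -3.071]
wrist_force: [-0.4, -3.9, 6.1]
grip_width: 0.143
grip_force: 45.0
```

Call:
carry_out(linear=[[0.03,0,0],[0.06,0,0],[0.1,0,0],[0.14,0,0],[0.14,0,0]], angular=[[0,0,0],[0,0,0],[0,0,0],[0,0,0],[0,0,0]], fingers=[0.05,0.05,0.05,0.05,0.05])

```text
clock: 12.5
ee_pos: [0.5586, 0.0027, 0.1046]
tcp_rot: [3.141, 0.004, -3.072]
wrist_force: [2.7, -0.4, 7.2]
grip_width: 0.148
grip_force: 45.0
```

Run:
```python
from h import *
np.set_printoptions(precision=4,suppress=True)
c=snap("scene",3)
C=cloud(c);q=C[(C[...,0]>.42)&(C[...,0]<.72)&(abs(C[...,1])<.03)&(C[...,2]>.11)&(C[...,2]<.132)];print(q.min(0),q.max(0),np.histogram(q[:,0],bins=np.arange(.42,.72,.01))[0],np.polyfit(q[:,0],q[:,1],1))
q=C[(C[...,0]>.42)&(C[...,0]<.72)&(abs(C[...,1])<.06)&(C[...,2]>.02)&(C[...,2]<.1)];print(q.min(0),q.max(0))
print(get_obs())
```

```text
[ 0.42   -0.0299  0.1101] [0.6391 0.0249 0.1319] [32 20  1  0  0  0  0  0  0  0  0  0  0  9 28 18 12 16 14 13 14 16  0  0
  0  0  0  0  0] [ 0.0456 -0.0181]
[ 0.4202 -0.0433  0.0204] [0.6429 0.0517 0.1   ]
{'clock': 12.55, 'joint_pos': array([-0.1511,  0.2732,  1.6815,  0.0018,  1.1837, -1.7925]), 'qvel': array([ 0.0021,  0.0035, -0.0067, -0.0017,  0.0063,  0.0009]), 'tau': array([  0.1437, -32.873 , -21.085 ,  -0.2875,   0.594 ,  -0.0559]), 'ee_pos': array([0.5586, 0.0027, 0.1046]), 'tcp_rot': array([ 3.1406,  0.0034, -3.0718]), 'wrist_force': array([2.4184, 0.6062, 6.9567]), 'moment': array([ 0.2081, -0.3511, -0.0722]), 'grip_force': 45.004311203956604, 'grip_width': 0.14411816565550237}
```

Run:
```python
from h import *
np.set_printoptions(precision=4,suppress=True)
c=load("top",0);P=[]
for x,y in((570,85),(552,298),(712,103),(703,315)):
    p=ray(c,170+x/2.6,130+y/2.6,.153);P.append(p);print(p)
th=-.128;e=np.array([np.cos(th),np.sin(th),0]);n=np.array([-np.sin(th),np.cos(th),0])
print([(p@e,p@n) for p in P]); ec=np.mean([p@e for p in P]);print("e mid",ec)
for nm in("top","scene"):
    C=cloud(load(nm,0)); m=(C[...,2]>.143)&(C[...,2]<.17)&(C[...,0]>.33)&(C[...,0]<.68)&(C[...,1]<-.25)&(C[...,1]>-.53);q=C[m];E=q@e;print(nm,"e range",E.min(),E.max(),E[ q@n>-.33].min(),E[q@n>-.33].max())
t=ec*e-.345*n;print("target",t)
```

```text
[ 0.6306 -0.3353  0.153 ]
[ 0.399 -0.304  0.153]
[ 0.6117 -0.4894  0.153 ]
[ 0.3826 -0.462   0.153 ]
[(np.float64(0.6682348944078705), np.float64(-0.25208802550298937)), (np.float64(0.4345357224930371), np.float64(-0.25056934711864776)), (np.float64(0.6692118456415644), np.float64(-0.4072853710359344)), (np.float64(0.4384197007280829), np.float64(-0.4093933897804987))]
e mid 0.5526005408176388
top e range 0.42059672600807785 0.6864191796756143 0.42059672600807785 0.6864191796756143
scene e range 0.4210201670036988 0.6901274270021801 0.4231867286585212 0.6890000907323904
target [ 0.504  -0.4127  0.    ]
```

Call:
carry_out(linear=[[0,0,-0.04],[0,0,-0.15],[0,0,-0.3],[0,0,-0.5],[0,0,-0.72]], angular=[[0,0,0],[0,0,0],[0,0,0],[0,0,0],[0,0,0]], fingers=[0.05,0.05,0.05,0.05,0.05])

```text
clock: 13.18
ee_pos: [0.5541, 0.0029, 0.2803]
tcp_rot: [3.139, -0.01, -3.071]
wrist_force: [1.1, 0.9, -6.9]
grip_width: 0.145
grip_force: 45.0
```

```bash
python3 -c "
from h import *
c=snap('scene',4);cv2.imwrite('pics/t4.png',cv2.resize(c['img'][90:250,110:290],(675,600)))"
```

```text
(no output)
```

View pics/t4.png

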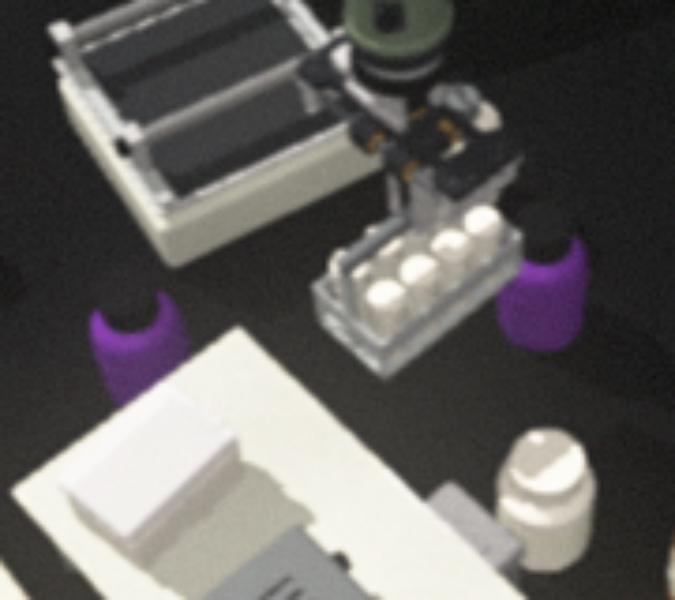

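The carrier hangs level from its handle at (410,290), clear of everything. I carry it to the shaker.

Call:
carry_out(linear=[[0.02,-0.1,0],[0.06,-0.27,0],[0.1,-0.47,0],[0.14,-0.67,0],[0.18,-0.87,0]], angular=[[0,0,0],[0,0,0.08],[0,0,0.18],[0,0,0.28],[0,0,0.396]], fingers=[0.05,0.05,0.05,0.05,0.05])

```text
clock: 13.85
ee_pos: [0.5255, -0.2178, 0.2794]
tcp_rot: [3.138, -0.007, 3.013]
wrist_force: [1.1, 0.3, -6.6]
grip_width: 0.147
grip_force: 45.0
```

```bash
python3 go.py .504 -.4127 .282 3.0136
```

```text
13.85 [ 0.526 -0.218  0.279] [ 3.138 -0.007  3.013] lin [-0.015 -0.784 -0.013] ang [ 0.007 -0.014 -0.002]
```

Call:
carry_out(linear=[[-0.01,-0.2,0],[-0.01,-0.4,0],[-0.015,-0.6,0],[-0.015,-0.75,0],[-0.015,-0.78,0]], angular=[[0,0,0],[0,0,0],[0,0,0],[0,0,0],[0,0,0]], fingers=[0.05,0.05,0.05,0.05,0.05])

```text
clock: 14.48
ee_pos: [0.5043, -0.4128, 0.2786]
tcp_rot: [3.137, -0.007, 3.011]
wrist_force: [-0.5, -0.2, -5.8]
grip_width: 0.145
grip_force: 45.0
```

Call:
carry_out(linear=[[0,0,0],[0,0,0]], angular=[[0,0,0],[0,0,0]], fingers=[0.05,0.05])

```text
clock: 14.72
ee_pos: [0.5068, -0.41, 0.2816]
tcp_rot: [3.139, -0.002, 3.015]
wrist_force: [0.1, 0.8, -6.4]
grip_width: 0.144
grip_force: 45.0
```

```bash
python3 go.py .504 -.4127 .204 3.0136
python3 - <<'E'
from h import *
np.set_printoptions(precision=4,suppress=True)
t=snap("top",5);c=snap("scene",5);cv2.imwrite('pics/t5.png',np.hstack([cv2.resize(c['img'][70:210,90:230],(400,400)),cv2.resize(t['img'][140:280,330:470],(400,400))]))
E
```

```text
14.725 [ 0.507 -0.41   0.282] [ 3.139 -0.002  3.015] lin [ 0.009 -0.013  0.311] ang [ 0.005 -0.004  0.003]
```

View pics/t5.png

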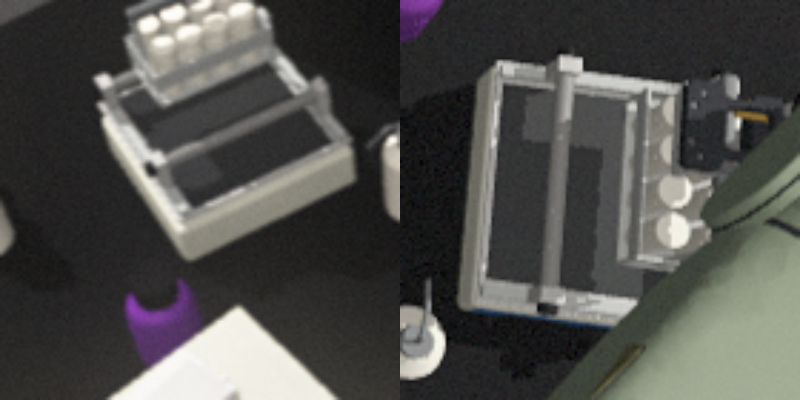

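The carrier hangs parallel to the rods, between them. I lower it slowly.

Call:
carry_out(linear=[[0,-0.005,0.08],[0,-0.005,0.17],[0,-0.005,0.24],[0,-0.005,0.275],[0,-0.005,0.285]], angular=[[0,0,0],[0,0,0],[0,0,0],[0,0,0],[0,0,0]], fingers=[0.05,0.05,0.05,0.05,0.05])

```text
clock: 15.45
ee_pos: [0.5065, -0.4129, 0.2108]
tcp_rot: [3.141, -0.001, 3.014]
wrist_force: [0.0, -0.3, -6.4]
grip_width: 0.147
grip_force: 45.0
```

Call:
carry_out(linear=[[0,0,0.006],[0,0,0.012],[0,0,0.018],[0,0,0.018]], angular=[[0,0,0],[0,0,0],[0,0,0],[0,0,0]], fingers=[0.05,0.05,0.05,0.05])

```text
clock: 15.95
ee_pos: [0.5067, -0.4132, 0.2073]
tcp_rot: [-3.142, 0.0, 3.014]
wrist_force: [-0.1, 0.1, -6.9]
grip_width: 0.14
grip_force: 45.0
```

Call:
carry_out(linear=[[0,0,0.006],[0,0,0.012],[0,0,0.016],[0,0,0.016]], angular=[[0,0,0],[0,0,0],[0,0,0],[0,0,0]], fingers=[0.05,0.05,0.05,0.05])

```text
clock: 16.45
ee_pos: [0.5069, -0.4133, 0.2047]
tcp_rot: [-3.141, 0.001, 3.014]
wrist_force: [-2.8, 3.2, 2.3]
grip_width: 0.145
grip_force: 45.0
```

It has touched down. I release and withdraw upward.

Call:
carry_out(linear=[[0,0,0],[0,0,0],[0,0,-0.1],[0,0,-0.25],[0,0,-0.4]], angular=[[0,0,0],[0,0,0],[0,0,0],[0,0,0],[0,0,0]], fingers=[0.2,0.4,0.4,0.4,0.4])

```text
clock: 17.08
ee_pos: [0.5069, -0.4135, 0.3043]
tcp_rot: [-3.141, 0.001, 3.014]
wrist_force: [0.1, 0.6, -1.0]
grip_width: 0.401
grip_force: 0.0
```

Call:
carry_out(linear=[[0,0.15,0],[0,0.3,0],[0,0.45,0],[0,0.57,0],[0,0.57,0]], angular=[[0,0,0.3],[0,0,0.6],[0,0,0.9],[0,0,1],[0,0,1]], fingers=[0.2,0,0,0,0])

```text
clock: 17.7
ee_pos: [0.5257, -0.2704, 0.3039]
tcp_rot: [3.141, 0.002, 2.517]
wrist_force: [0.3, -0.6, 0.5]
grip_width: 0.001
grip_force: 0.0
```

```bash
python3 - <<'E'
from h import *
np.set_printoptions(precision=4,suppress=True)
th=-.128;e=np.array([np.cos(th),np.sin(th),0]);n=np.array([-np.sin(th),np.cos(th),0])
C=cloud(snap("scene",6));q=C[(C[...,2]>.215)&(C[...,2]<.235)&(C[...,0]>.38)&(C[...,0]<.62)&(C[...,1]<-.36)&(C[...,1]>-.47)]
print(len(q),q.min(0),q.max(0),np.polyfit(q[:,0],q[:,1],1),(q@n).mean(),(q@e).min(),(q@e).max())
t=.554*e+(-.250+.009+.008+.012)*n;print("push start",t)
E
python3 go.py .5198 -.29 .27 1.443
```

```text
97 [ 0.5126 -0.4281  0.2152] [ 0.5858 -0.4031  0.2295] [-0.1058 -0.3563] -0.3408647914178543 0.5603671583195454 0.634628991041683
push start [ 0.5213 -0.2899  0.    ]
17.75 [ 0.525 -0.272  0.304] [-3.141  0.002  2.516] lin [-0.024 -0.073  0.135] ang [0.001 0.004 2.146]
```

Call:
carry_out(linear=[[-0.02,-0.05,0],[-0.02,-0.07,0],[-0.02,-0.07,0]], angular=[[0,0,0.36],[0,0,0.72],[0,0,1]], fingers=[0,0,0])

```text
clock: 18.12
ee_pos: [0.5184, -0.2911, 0.3031]
tcp_rot: [-3.141, 0.001, 2.007]
wrist_force: [0.4, 0.9, -0.2]
grip_width: 0.005
grip_force: 0.0
```

Call:
carry_out(linear=[[0,0,0],[0,0,0],[0,0,0]], angular=[[0,0,0.36],[0,0,0.72],[0,0,1]], fingers=[0,0,0])

```text
clock: 18.5
ee_pos: [0.5186, -0.2908, 0.3031]
tcp_rot: [3.141, 0.001, 1.508]
wrist_force: [0.7, 0.3, 0.1]
grip_width: 0.005
grip_force: 0.0
```

Call:
carry_out(linear=[[0,0,0.05],[0,0,0.1],[0,0,0.1]], angular=[[0,0,0.15],[0,0,0.15],[0,0,0.15]], fingers=[0,0,0])

```text
clock: 18.88
ee_pos: [0.5178, -0.2893, 0.2763]
tcp_rot: [-3.139, -0.001, 1.439]
wrist_force: [0.3, -0.0, 0.2]
grip_width: 0.002
grip_force: 0.0
```

```bash
python3 go.py .5213 -.288 .131 1.443;python3 go.py .4981 -.403 .131 1.443
```

```text
18.875 [ 0.518 -0.289  0.276] [-3.139 -0.001  1.439] lin [0.006 0.015 0.581] ang [-0.006 -0.003 -0.008]
18.875 [ 0.518 -0.289  0.276] [-3.139 -0.001  1.439] lin [-0.462 -0.017  0.581] ang [-0.006 -0.003 -0.008]
```

Call:
carry_out(linear=[[0,0,0.15],[0,0,0.3],[0,0,0.45],[0,0,0.57],[0,0,0.58]], angular=[[0,0,0],[0,0,0],[0,0,0],[0,0,0],[0,0,0]], fingers=[0,0,0,0,0])

```text
clock: 19.5
ee_pos: [0.5171, -0.288, 0.1307]
tcp_rot: [-3.137, -0.003, 1.439]
wrist_force: [-0.4, 0.0, 0.2]
grip_width: 0.004
grip_force: 0.0
```

Call:
carry_out(linear=[[-0.03,0,0],[-0.06,0,0],[-0.09,0,0],[-0.12,0,0],[-0.14,0,0]], angular=[[0,0,0],[0,0,0],[0,0,0],[0,0,0],[0,0,0]], fingers=[0,0,0,0,0])

```text
clock: 20.12
ee_pos: [0.5146, -0.3242, 0.134]
tcp_rot: [3.14, 0.0, 1.439]
wrist_force: [2.0, 4.2, 2.8]
grip_width: 0.005
grip_force: 2.2
```

Call:
carry_out(linear=[[-0.02,0,0],[-0.04,0,0],[-0.06,0,0],[-0.06,0,0]], angular=[[0,0,0],[0,0,0],[0,0,0],[0,0,0]], fingers=[0,0,0,0])

```text
clock: 20.62
ee_pos: [0.5117, -0.3395, 0.1329]
tcp_rot: [-3.141, 0.001, 1.438]
wrist_force: [1.0, 1.8, 1.2]
grip_width: 0.003
grip_force: 0.8
```

```bash
python3 -c "
from h import *
t=snap('top',7);c=snap('scene',7);cv2.imwrite('pics/t7.png',np.hstack([cv2.resize(c['img'][70:210,90:230],(400,400)),cv2.resize(t['img'][140:280,330:470],(400,400))]))"; python3 go.py .4981 -.403 .131 1.443
```

```text
20.725 [ 0.511 -0.339  0.133] [-3.14   0.001  1.439] lin [-0.259 -0.019  0.007] ang [-0.003  0.003 -0.009]
```

View pics/t7.png

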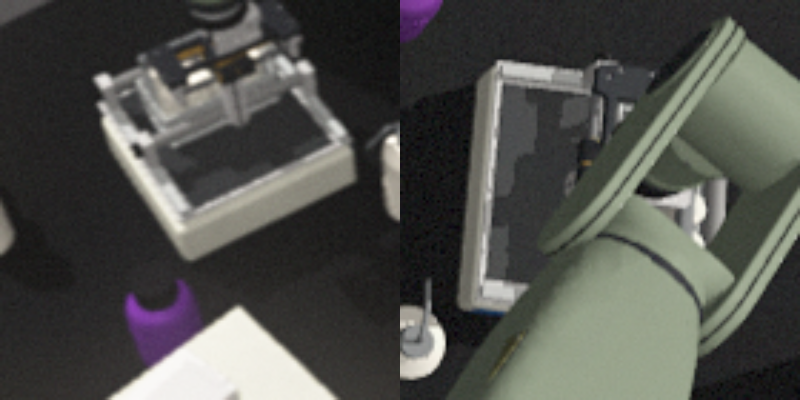

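The fingers are pushing the rod toward the carrier with nothing in the way. I push on in small steps and watch the force.

Call:
carry_out(linear=[[-0.01,0,0],[-0.02,0,0],[-0.03,0,0],[-0.03,0,0]], angular=[[0,0,0],[0,0,0],[0,0,0],[0,0,0]], fingers=[0,0,0,0])

```text
clock: 21.22
ee_pos: [0.5107, -0.3443, 0.1327]
tcp_rot: [-3.14, -0.003, 1.439]
wrist_force: [0.3, 7.0, 2.4]
grip_width: 0.002
grip_force: 3.3
```

Call:
carry_out(linear=[[-0.006,0,0],[-0.012,0,0],[-0.016,0,0],[-0.016,0,0]], angular=[[0,0,0],[0,0,0],[0,0,0],[0,0,0]], fingers=[0,0,0,0])

```text
clock: 21.72
ee_pos: [0.5103, -0.3477, 0.1327]
tcp_rot: [-3.14, -0.004, 1.439]
wrist_force: [1.0, 8.1, 2.5]
grip_width: 0.004
grip_force: 3.9
```

Call:
carry_out(linear=[[-0.008,0,0],[-0.016,0,0],[-0.016,0,0]], angular=[[0,0,0],[0,0,0],[0,0,0]], fingers=[0,0,0])

```text
clock: 22.1
ee_pos: [0.5098, -0.3518, 0.1327]
tcp_rot: [-3.14, -0.004, 1.439]
wrist_force: [0.3, 7.3, 2.3]
grip_width: 0.002
grip_force: 3.8
```

Call:
carry_out(linear=[[-0.006,0,0],[-0.012,0,0],[-0.012,0,0]], angular=[[0,0,0],[0,0,0],[0,0,0]], fingers=[0,0,0])

```text
clock: 22.48
ee_pos: [0.5094, -0.3547, 0.1327]
tcp_rot: [-3.14, -0.004, 1.439]
wrist_force: [-0.6, 8.5, 2.0]
grip_width: 0.009
grip_force: 3.9
```

Call:
carry_out(linear=[[-0.006,0,0],[-0.008,0,0],[-0.008,0,0]], angular=[[0,0,0],[0,0,0],[0,0,0]], fingers=[0,0,0])

```text
clock: 22.85
ee_pos: [0.5092, -0.3563, 0.1327]
tcp_rot: [-3.14, -0.005, 1.439]
wrist_force: [-0.3, 9.0, 2.9]
grip_width: 0.005
grip_force: 4.2
```

Call:
carry_out(linear=[[-0.004,0,0],[-0.008,0,0],[-0.008,0,0]], angular=[[0,0,0],[0,0,0],[0,0,0]], fingers=[0,0,0])

```text
clock: 23.22
ee_pos: [0.5091, -0.3564, 0.1327]
tcp_rot: [-3.139, -0.008, 1.44]
wrist_force: [0.5, 12.5, 5.3]
grip_width: 0.005
grip_force: 6.3
```

Call:
carry_out(linear=[[-0.006,0,0],[-0.012,0,0],[-0.012,0,0]], angular=[[0,0,0],[0,0,0],[0,0,0]], fingers=[0,0,0])

```text
clock: 23.6
ee_pos: [0.5091, -0.3565, 0.1327]
tcp_rot: [-3.139, -0.014, 1.44]
wrist_force: [2.2, 18.3, 7.6]
grip_width: 0.005
grip_force: 9.3
```

The rod has stopped and the force has risen to 18 N, so the carrier is snug. I back off and fetch the bottle.

Call:
carry_out(linear=[[0.05,0,0],[0.09,0,0],[0.09,0,-0.2],[0.09,0,-0.45],[0.09,0,-0.7]], angular=[[0,0,0],[0,0,0],[0,0,0],[0,0,0],[0,0,0]], fingers=[0,0,0,0,0])

```text
clock: 24.22
ee_pos: [0.5112, -0.3423, 0.3098]
tcp_rot: [-3.141, 0.002, 1.438]
wrist_force: [0.6, -0.2, -0.6]
grip_width: 0.005
grip_force: 0.0
```

Call:
carry_out(linear=[[0.2,-0.03,0],[0.4,-0.06,0],[0.6,-0.1,0],[0.8,-0.14,0],[1,-0.17,0]], angular=[[0,0,0],[0,0,0],[0,0,0],[0,0,0],[0,0,0]], fingers=[0.2,0.5,0.8,0.95,0.95])

```text
clock: 24.85
ee_pos: [0.5023, -0.0875, 0.3084]
tcp_rot: [3.14, 0.002, 1.438]
wrist_force: [0.4, 0.1, -0.5]
grip_width: 0.501
grip_force: 0.0
```

Call:
carry_out(linear=[[0.2,-0.03,0],[0.4,-0.06,0],[0.6,-0.1,0],[0.8,-0.14,0],[1,-0.17,0]], angular=[[0,0,0],[0,0,0],[0,0,0],[0,0,0],[0,0,0]], fingers=[0.95,0.95,0.95,0.95,0.95])

```text
clock: 25.48
ee_pos: [0.4936, 0.1661, 0.3085]
tcp_rot: [3.139, 0.001, 1.438]
wrist_force: [-0.1, -0.4, 0.2]
grip_width: 0.948
grip_force: 0.0
```

```bash
python3 go.py .4823 .3189 .123 1.44
python3 - <<'E'
from h import *
np.set_printoptions(precision=4,suppress=True)
th=-.128;e=np.array([np.cos(th),np.sin(th),0]);n=np.array([-np.sin(th),np.cos(th),0])
t=snap("top",8);s=snap("scene",8)
for c in(t,s):
    C=cloud(c)
    def st(z0,z1,a,b):
        q=C[(C[...,2]>z0)&(C[...,2]<z1)&(C[...,0]>.4)&(C[...,0]<.6)&(C@n>a)&(C@n<b)]; return len(q),(q@n).mean().round(4),(q@n).min().round(4),(q@n).max().round(4),q[:,2].mean().round(4),np.polyfit(q[:,0],q[:,1],1) if len(q)>5 else ''
    print("handle",*st(.215,.24,-.45,-.25));print("clamp",*st(.138,.155,-.312,-.28));print("fixed",*st(.138,.155,-.42,-.39))
cv2.imwrite('pics/t8.png',np.hstack([cv2.resize(s['img'][70:210,90:230],(400,400)),cv2.resize(t['img'][140:280,330:470],(400,400))]))
E
```

```text
25.475 [0.494 0.166 0.309] [3.139 0.001 1.438] lin [ 0.6   -0.127  0.741] ang [ 0.005  0.002 -0.004]
handle 379 -0.356 -0.3653 -0.3495 0.2236 [-0.128  -0.3592]
clamp 419 -0.3039 -0.312 -0.2954 0.1464 [-0.13   -0.3058]
fixed 307 -0.4081 -0.4186 -0.3904 0.1474 [-0.1383 -0.4068]
handle 189 -0.353 -0.3649 -0.3427 0.2224 [-0.1209 -0.3599]
clamp 242 -0.3013 -0.312 -0.2909 0.1456 [-0.1287 -0.3038]
fixed 64 -0.4015 -0.4186 -0.3921 0.1462 [-0.1296 -0.4043]
```

View pics/t8.png

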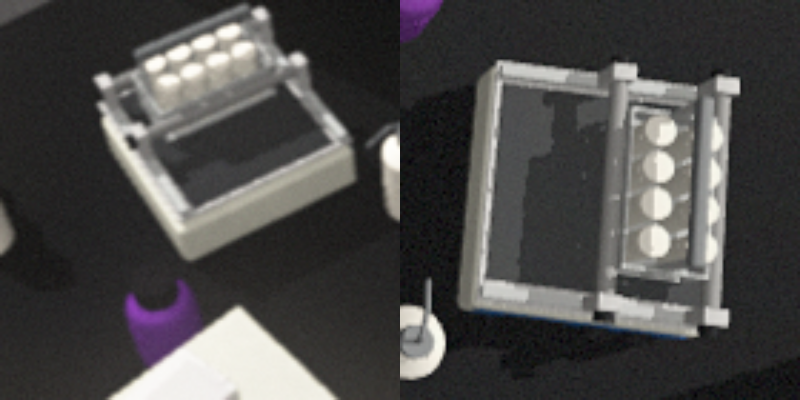

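The carrier stands between the rods, parallel to them and touching both. The rod spacing is about 102 mm, which matches a travel of 0.076. Now the bottle.

Call:
carry_out(linear=[[0.2,-0.04,0],[0.4,-0.08,0],[0.55,-0.12,0],[0.6,-0.127,0],[0.6,-0.127,0]], angular=[[0,0,0],[0,0,0],[0,0,0],[0,0,0],[0,0,0]], fingers=[1,1,1,1,1])

```text
clock: 26.2
ee_pos: [0.4821, 0.3175, 0.308]
tcp_rot: [3.141, 0.001, 1.439]
wrist_force: [-0.2, -0.3, 0.0]
grip_width: 1.001
grip_force: 0.0
```

```bash
python3 go.py .4823 .3189 .123 1.44
```

```text
26.2 [0.482 0.317 0.308] [3.141 0.001 1.439] lin [ 0.007 -0.     0.74 ] ang [ 0.001  0.002 -0.002]
```

Call:
carry_out(linear=[[0.005,0,0.2],[0.005,0,0.42],[0.005,0,0.62],[0.005,0,0.73],[0.005,0,0.735]], angular=[[0,0,0],[0,0,0],[0,0,0],[0,0,0],[0,0,0]], fingers=[1,1,1,1,1])

```text
clock: 26.82
ee_pos: [0.4804, 0.3165, 0.1218]
tcp_rot: [-3.137, 0.004, 1.437]
wrist_force: [0.9, 0.5, 0.1]
grip_width: 0.999
grip_force: 0.0
```

Call:
carry_out(linear=[[0,0,0],[0,0,0],[0,0,0],[0,0,0],[0,0,0]], angular=[[0,0,0],[0,0,0],[0,0,0],[0,0,0],[0,0,0]], fingers=[0.7,0.6,0.5,0.45,0.45], grip_force=25)

```text
clock: 27.45
ee_pos: [0.4821, 0.3197, 0.125]
tcp_rot: [3.141, -0.001, 1.439]
wrist_force: [0.5, -0.1, 1.1]
grip_width: 0.57
grip_force: 25.0
```

Call:
carry_out(linear=[[0,0,-0.1],[0,0,-0.25],[0,0,-0.42],[0,0,-0.56],[0,0,-0.65]], angular=[[0,0,0],[0,0,0],[0,0,0],[0,0,0],[0,0,0]], fingers=[0.45,0.45,0.45,0.45,0.45])

```text
clock: 28.08
ee_pos: [0.4816, 0.3195, 0.2878]
tcp_rot: [3.141, -0.0, 1.439]
wrist_force: [0.2, -0.0, -4.3]
grip_width: 0.57
grip_force: 25.0
```

```bash
python3 go.py .573 -.0148 .285 1.44
```

```text
28.075 [0.482 0.32  0.288] [ 3.141 -0.     1.439] lin [-1.278  0.538  0.011] ang [ 0.    -0.    -0.002]
```

Call:
carry_out(linear=[[-0.1,0.04,0],[-0.27,0.11,0],[-0.46,0.19,0],[-0.65,0.27,0],[-0.84,0.35,0]], angular=[[0,0,0],[0,0,0],[0,0,0],[0,0,0],[0,0,0]], fingers=[0.45,0.45,0.45,0.45,0.45])

```text
clock: 28.7
ee_pos: [0.5401, 0.0983, 0.2854]
tcp_rot: [-3.139, 0.0, 1.439]
wrist_force: [0.7, 0.5, -3.4]
grip_width: 0.571
grip_force: 25.0
```

Call:
carry_out(linear=[[-0.18,0.08,0],[-0.34,0.15,0],[-0.43,0.185,0],[-0.438,0.188,0],[-0.438,0.188,0]], angular=[[0,0,0],[0,0,0],[0,0,0],[0,0,0],[0,0,0]], fingers=[0.45,0.45,0.45,0.45,0.45])

```text
clock: 29.32
ee_pos: [0.5723, -0.0141, 0.2859]
tcp_rot: [-3.139, -0.001, 1.439]
wrist_force: [-0.4, 0.5, -3.7]
grip_width: 0.569
grip_force: 25.0
```

```bash
python3 go.py .573 -.0148 .125 1.44
```

```text
29.325 [ 0.572 -0.014  0.286] [-3.139 -0.001  1.439] lin [-0.003  0.005  0.644] ang [-0.005 -0.002 -0.002]
```

Call:
carry_out(linear=[[-0.003,0,0.15],[-0.003,0.003,0.35],[-0.003,0.003,0.53],[-0.003,0.003,0.61],[-0.003,0.003,0.63]], angular=[[0,0,0],[0,0,0],[0,0,0],[0,0,0],[0,0,0]], fingers=[0.45,0.45,0.45,0.45,0.45])

```text
clock: 29.95
ee_pos: [0.5717, -0.014, 0.1274]
tcp_rot: [-3.137, -0.001, 1.441]
wrist_force: [-0.2, -0.4, -3.4]
grip_width: 0.573
grip_force: 25.0
```

Call:
carry_out(linear=[[0,0,0.006],[0,0,0.01],[0,0,0.01]], angular=[[0,0,0],[0,0,0],[0,0,0]], fingers=[0.45,0.45,0.45])

```text
clock: 30.32
ee_pos: [0.5745, -0.0159, 0.1282]
tcp_rot: [3.139, 0.0, 1.439]
wrist_force: [0.3, -0.1, -2.8]
grip_width: 0.569
grip_force: 25.0
```

Call:
carry_out(linear=[[0.004,-0.004,0.006],[0.004,-0.004,0.012],[0.004,-0.004,0.014],[0.004,-0.004,0.014]], angular=[[0,0,0],[0,0,0],[0,0,0],[0,0,0]], fingers=[0.45,0.45,0.45,0.45])

```text
clock: 30.82
ee_pos: [0.5731, -0.0145, 0.125]
tcp_rot: [3.141, -0.0, 1.439]
wrist_force: [-3.5, 1.9, 4.8]
grip_width: 0.569
grip_force: 25.0
```

Call:
carry_out(linear=[[0,0,-0.003],[0,0,-0.003],[0,0,-0.2],[0,0,-0.4],[0,0,-0.65]], angular=[[0,0,0],[0,0,0],[0,0,0],[0,0,0],[0,0,0]], fingers=[0.8,1,1,1,1])

```text
clock: 31.45
ee_pos: [0.572, -0.0147, 0.2862]
tcp_rot: [-3.139, 0.0, 1.439]
wrist_force: [1.7, -0.0, -0.1]
grip_width: 1.0
grip_force: 0.0
```

Call:
carry_out(linear=[[0.2,-0.1,0],[0.4,-0.2,0],[0.6,-0.3,0],[0.8,-0.4,0],[1,-0.5,0]], angular=[[0,0,0],[0,0,0],[0,0,0],[0,0,0],[0,0,0]], fingers=[1,1,1,1,1])

```text
clock: 32.08
ee_pos: [0.4813, 0.2511, 0.2861]
tcp_rot: [3.141, -0.0, 1.438]
wrist_force: [0.6, 0.5, -0.8]
grip_width: 1.001
grip_force: 0.0
```

Call:
carry_out(linear=[[0,0,0],[0,0,0]], angular=[[0,0,0],[0,0,0]], fingers=[1,1])

```text
clock: 32.33
ee_pos: [0.482, 0.2492, 0.2858]
tcp_rot: [3.141, 0.001, 1.439]
wrist_force: [-0.5, -0.3, -0.1]
grip_width: 0.999
grip_force: 0.0
```

Run:
```python
from h import *
np.set_printoptions(precision=4,suppress=True)
for nm in("top","scene"):
    c=snap(nm,9)
    for tag in(0,9):
        C=cloud(load(nm,tag))
        for z,x,y in((.15,.572,-.015),(.13,.557,.175)):
            q=C[(abs(C[...,2]-z)<.006)&(np.hypot(C[...,0]-x,C[...,1]-y)<.045)];print(nm,tag,z,len(q),cv2.minEnclosingCircle(q[:,:2].astype(np.float32)) if len(q) else '')
cv2.imwrite('pics/t9.png',load("top",9)["img"])
```

```text
top 0 0.15 276 ((0.570415735244751, -0.016287583857774734), 0.02719024010002613)
top 0 0.13 356 ((0.556065559387207, 0.17409440875053406), 0.031015269458293915)
top 9 0.15 279 ((0.5704728960990906, -0.016429848968982697), 0.026845518499612808)
top 9 0.13 357 ((0.5558053851127625, 0.1742372065782547), 0.031300634145736694)
scene 0 0.15 176 ((0.5743425488471985, -0.012720592319965363), 0.02976110763847828)
scene 0 0.13 261 ((0.5588977932929993, 0.17612551152706146), 0.0323406346142292)
scene 9 0.15 173 ((0.5732053518295288, -0.014126531779766083), 0.02821873314678669)
scene 9 0.13 261 ((0.5591168403625488, 0.17611171305179596), 0.03146487474441528)
```

View pics/t9.png

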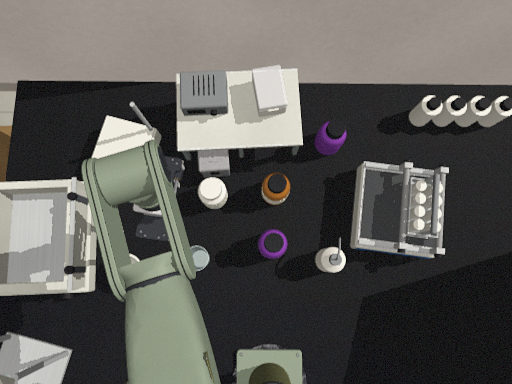

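The bottle is back at (276,188) within about 1 mm, the jar and the other things are unmoved, and the carrier is clamped at (420,205). I hand the job in.

```bash
python3 -c "from plant import *;print(finish_job())"
```

```text
the job is handed in; nothing more can be done
None
```

The job is handed in at about 32 s: the carrier is clamped snugly between the rods on the shaker, the bottle is back within about 1 mm of where it stood, and nothing else looks moved in the last top view. My grip on the carrier slipped about 25 mm on the first pull, and I re-gripped and drew it out without tipping it.

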